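# Load the mould clamp and hold its locking pin through both bushings

## Task

Drop the black rubber mould block into the blue-walled pocket of the clamp so that it sits flat on the floor of the pocket, then swing the red lever fully shut over it. Take the steel locking pin out of its wooden stand by the orange grip and thread it down through the lever's brass bushing and then the brass bushing on the base, stopping with its collar about 10 mm short of the lever's bushing. Finish while still holding the pin there with the gripper, so that a clip can be fitted under the collar; leave the scale pan with its copper ring, the crucible and the caliper where they are.

Things in the scene. Friction and masses are not known exactly. Their poses are not given: they have to be found in the camera images.
- clamp: Aluminium base plate 110 x 220 x 10 mm, fixed to the counter; origin at the centre of its underside on the counter; z up. Along its y axis: the pivot column of the lever at y = +75 mm (26 mm diameter, up to 58 mm height), the pocket at y = 0, the base bushing at y = -70 mm. Its x axis points roughly away from the robot; the lever swings open to its -x side.
- pocket (a point): Centre of the pocket's floor, 10 mm above the counter. The pocket is open at the top, 55 mm (clamp x) by 45 mm (clamp y) inside, with blue walls 8 mm thick and 12 mm high above this floor.
- lower_mouth (a point): Centre of the mouth of the base bushing, a brass block 28 x 28 mm whose top is 35 mm above the counter. Its bore is vertical, 12 mm in diameter, chamfered 2 mm at the mouth and open down to the counter (35 mm deep).
- lever (a joint): Angle of the red lever about its vertical pivot, rad: 0 = fully shut, against a rigid stop, with its bushing straight above the base bushing; grows as it opens (clockwise seen from above), up to 2.1. It turns with slight friction (about 0.08 N m) and stays where it is left. The bar is 22 mm wide and lies 58 to 70 mm above the counter, so it passes 3 mm over the top of a seated block.
- lever_pivot (a point): Point on the lever's vertical pivot axis, 70 mm above the counter (on the lever's top face).
- lever_post (a point): Centre of the top of the black upright post on the lever, by which it is swung: 14 mm diameter, 35 mm tall, standing on the bar's top face; 85 mm from the pivot axis; top 105 mm above the counter.
- upper_mouth (a point): Centre of the upper mouth of the brass bushing at the lever's free end, 145 mm from the pivot axis, 80 mm above the counter. The bushing is a block 30 x 30 mm, 24 mm tall (56 to 80 mm above the counter), with a vertical through bore 12 mm in diameter, chamfered 2 mm at the mouth. It moves with the lever.
- block: Black rubber mould block, 50 mm (its x) by 40 mm (its y) by 45 mm tall, about 110 g, standing on the counter; origin at the centre of its underside. It goes into the pocket with its long side along clamp x, either way round.
- stand: Upright wooden block 56 x 56 mm, 85 mm tall, fixed; origin at the centre of its underside. The pin hangs in a 14 mm through bore at its centre, collar resting on the stand's top face.
- pin: Locking pin, upright, about 90 g; origin at the centre of its lower tip, z along the pin up towards the grip. Steel shank 10 mm in diameter and 75 mm long, its lowest 6 mm tapering to 5 mm at the tip; then a steel collar 20 mm in diameter from 75 to 79 mm; then a round orange grip 16 mm in diameter from 79 to 117 mm (its top).
- pin_collar (a point): Centre of the underside of the pin's collar, 75 mm above the tip.
- pan: Bystander: round brass scale pan 96 mm across, 14 mm tall; origin at the centre of its underside.
- ring_blank: Bystander: copper ring blank, 26 mm across, lying in the pan; origin at the centre of its underside.
- crucible: Bystander: white ceramic crucible, 58 mm across at the rim, 48 mm tall; origin at the centre of its underside.
- caliper: Bystander: steel caliper lying flat on the counter, 170 mm long along its x; origin at the centre of its underside, in the middle of its length.
Things that resemble listed ones, but are neither listed nor needed, are in the scene too. What is shaped like the block but purple is not meant.

How it is judged:
On the way, in this order (a step that is already met when the one before it is completed fails the run):
1. the rubber block sits flat on the floor of the pocket while the lever is still open (horizontal distance between block and pocket below 0.005 m and z of block in the frame of pocket below 0.003 m and angle between block's own z axis and vertical below 0.06 rad and value of joint lever above 0.6 rad), for 0.2 s.
2. the lever is fully shut over the seated block (value of joint lever below 0.03 rad and horizontal distance between block and pocket below 0.005 m and z of block in the frame of pocket below 0.003 m), for 0.2 s.
At the end, for the whole second after the job is handed in: Block flat on the pocket floor (within 5 mm of its centre), lever shut (within 0.03 rad); the pin, at rest and gripped by the fingers alone, upright through the lever's bushing and at least 10 mm into the base bushing, collar 4 to 16 mm above the lever's bushing (all of step 2 and angle between block's own z axis and vertical below 0.06 rad and horizontal distance between pin and lower_mouth below 0.004 m and z of pin in the frame of lower_mouth below -0.01 m and horizontal distance between pin_collar and upper_mouth below 0.004 m and angle between pin's own z axis and vertical below 0.07 rad and z of pin_collar in the frame of upper_mouth between 0.004 and 0.016 m and linear speed of pin below 0.02 m/s and contact force between the fingers and pin above 2 N); the arm keeps its last pose, push and grip.
It fails at once if the scale pan or its ring is disturbed (moved more than 25 mm) (distance of any of pan, ring_blank from where it was at the start of the episode above 0.025 m).
It fails at once if the crucible is disturbed (moved more than 25 mm or tipped) (distance of crucible from where it was at the start of the episode above 0.025 m or angle between crucible's own z axis and vertical above 0.4 rad).
It fails at once if the caliper is disturbed (moved more than 25 mm) (distance of caliper from where it was at the start of the episode above 0.025 m).
It also fails if it takes over 67 s, if anything falls off the work surface, if the arm or the gripper's body presses on something with over 40 N, if the wrist force passes 120 N, or if a joint passes its speed limit or range.

## Robot

A 6-joint arm with a two-finger parallel gripper is mounted at the origin on the work surface. World frame = base frame: x ahead of the robot, y to its left, z up, the work surface at z = 0. Lengths are in m, angles in rad, forces in N, time in s.
With the tool pointing down it reaches from about 0.4 to 0.925 m from the base axis. Payload 3.4 kg.
Tool frame: the origin (TCP) lies on the centre line of the jaws, within the pads' length; the fingertips stand 22 mm ahead of it and the grasp point (between the pads) lies 3 mm ahead of it (robot.tip_reach is the distance from the TCP to the fingertips, in m); x points along the fingers, z is the direction in which the jaws open and shut, and the axes are right-handed (so a half turn about x gives the same grasp; the last joint's range is limited). The gripper opens to 85 mm and grips with 20 to 120 N. Pads are 22 mm wide; open, the fingers measure 114 mm over their backs; the gripper's body (76 mm by 85 mm) begins 54 mm behind the grasp point. The pads swing forward as they close: fully open they stand 13 mm farther back than shut.
Start: joints at [-1.212, 0.307, 1.506, -0, 1.328, -0.073], TCP at [0.241, -0.522, 0.253] pointing down, gripper open.
Joint ranges: [-3.12, 3.12], [-1.05, 2.28], [0.14, 2.33], [-1.42, 4.57], [0.1, 2.73], [-2.68, 2.68]. Speed limits (rad/s): [2.57, 2.57, 3.14, 3.14, 3.14, 3.14].

## Interface

Orientations are given as a unit quaternion [x, y, z, w].
In Python, from bench import robot gives the robot as it stands.
- The arm moves only by the tool step_arm, never from a script. Its argument "increments" is a list that holds one entry, the list of rows, each a list of 5 numbers: the shift along the tool's x, y, z in units of 30 mm (1.0 is 30 mm), then the turn about the tool's x in degrees, then the opening, from 0 (shut) to 1 (fully open). In form: [[[x, y, z, twist, claw], ...]]. A call has 1 to 5 rows; each row is the pose to reach, as a shift and turn from the pose commanded when the call began, along the tool's axes at that moment; what a row does not reach only later rows make up. A row lasts 1/10 s, in which the tool goes at most 50 mm and 8.59 degrees, less where a joint would pass 70% of its speed; a pose out of reach is approached as far as the arm can. A call with a gripper value outside its range is refused whole. The fingers move at their own pace and stop on an object; "grip_force" is the grip in N (left out, the last holds). Time passes only in rows, so rows that repeat a pose let the fingers close. It gives the time, the measured TCP pose, the force and the opening at its end, in the units of the state.
- robot.get_obs(): the state, without advancing time (a new reading comes with each control period).
- robot.read_camera(name): name is "scene" or "top" or "wrist"; returns a dict with "frame" (400x640x3 uint8, red, green, blue), "camera_matrix" (3x3 intrinsics, pixels), "rvec" (rotation vector, rad) and "tvec" (3), from world to camera coordinates, as OpenCV has them; the wrist camera has in their place "T_tool_cam" (4x4, takes a point from camera to tool coordinates, whose origin is the TCP and whose axes are the tool frame's). Camera axes: x right, y down, z forward; pixel columns grow to the right and rows downward; lengths in m; the calibration is good to about 2 mm. A picture is of the moment at which its call begins: read the wrist's pose just before it. There is no depth.
- robot.close_job(): hands the job in, once; it reports no verdict.
The state is a dict: "t": time; "joint_pos": joint angles; "joint_velocities": joint speeds; "joint_torque": joint torques, N m; "position": TCP position; "tool_rot": TCP orientation; "wrist_force": force on the tool from outside, world axes, zero at the start; "moment": the same for the moment, N m; "gripper_width": finger opening in m.
Only numpy, scipy, OpenCV 4.12 (cv2) and the standard library are available. Lean on these libraries where they do the work, as an engineer would, in place of code of your own. Each camera call takes 0.05 s, during which the arm holds its last target. There are 200 camera calls.

## Working session

There is one attempt and no reset: what is moved stays moved. The work goes in short steps, Python scripts to look and compute and a tool call to move; the robot and the scene stay as the last step left them, time stands still between calls to the robot, and variables do not carry over. Pictures are saved under pics/ and viewed, about 8 in all and at most 12, crops included, and the job is handed in when it is done.

Besides the shell and the picture viewer there is one more tool, called after ">>>" as name(argument=value, ...) on one line, values as JSON. step_arm: Moves the arm, as the interface text tells. Its arguments: {"type":"object","properties":{"increments":{"type":"array","items":{"type":"array","items":{"type":"array","items":{"type":"number"}}}},"grip_force":{"type":"number"}},"required":["increments"]}

```bash
ls; mkdir -p pics; python3 - <<'E'
from bench import robot
import cv2,pickle
print(robot.get_obs())
d={}
for n in("scene","top"):
    c=robot.read_camera(n); d[n]=c
    cv2.imwrite(f"pics/{n}0.png",c["frame"][:,:,::-1]); print(n,c["camera_matrix"],c["rvec"],c["tvec"])
pickle.dump(d,open("c0.pkl","wb"))
E
```

```text
pics
{'t': 0.0, 'joint_pos': array([-1.21153916e+00,  3.07582526e-01,  1.50769741e+00, -2.09673349e-05,
        1.32837780e+00, -7.34788952e-02]), 'joint_velocities': array([ 2.56538719e-04, -2.60037455e-05, -9.00488358e-04,  2.56739964e-03,
       -2.03087472e-04,  6.53664895e-05]), 'joint_torque': array([ 1.40511420e-03, -4.57546198e+01, -2.51913142e+01,  1.85304193e-04,
        1.34534261e-02, -1.02470258e-05]), 'position': array([ 0.24087984, -0.5213872 ,  0.25236647]), 'tool_rot': array([ 0.38142995,  0.59627317, -0.38056649,  0.59509549]), 'wrist_force': array([ 0.01735077, -0.02541332,  0.42951536]), 'moment': array([-0.03139826,  0.08280076,  0.04336999]), 'gripper_width': 0.08556657065297597}
scene [[476.19504663   0.         319.74710064]
 [  0.         476.19504663 197.47838313]
 [  0.           0.           1.        ]] [ 2.17091506  1.29074559 -0.46476612] [-0.29326351 -0.34726075  1.53226215]
top [[431.93440422   0.         317.77491188]
 [  0.         431.93440422 199.27354   ]
 [  0.           0.           1.        ]] [ 2.14365118 -2.19792836  0.08359117] [0.03170614 0.59588531 1.02925475]
```

View pics/top0.png

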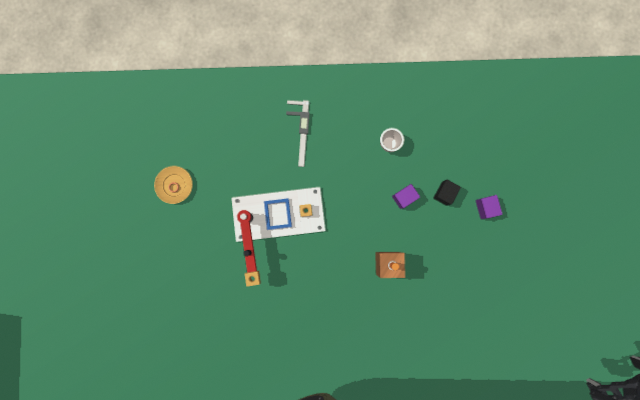

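View pics/scene0.png

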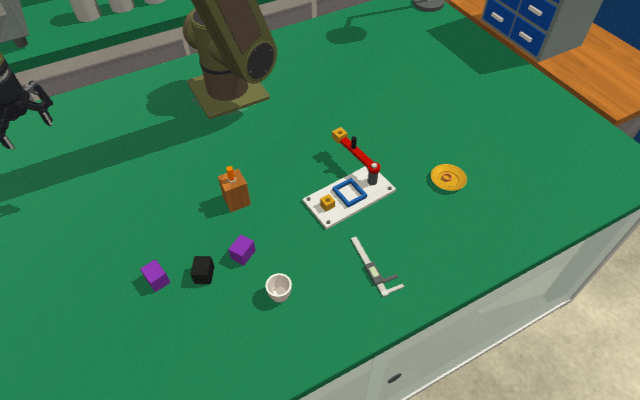

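Top view: the clamp is at about (280,214), with its pocket at (278,214), base bushing (306,211), pivot (244,216), lever post (248,253) and lever bushing (252,279). There are three block-shaped things: purple (407,196), black (447,192) and purple (490,207). The black one at (447,192) fits the description. The stand and pin are at (391,265). The scene view agrees, with the black block at (202,270).

```bash
cat > h.py <<'E'
import numpy as np,cv2
from scipy.spatial.transform import Rotation as R
def pose(c,obs=None):
    """camera-to-world rotation and camera centre"""
    if "T_tool_cam" in c:
        T=np.array(c["T_tool_cam"]); Rt=R.from_quat(obs["tool_rot"]).as_matrix()
        return Rt@T[:3,:3], Rt@T[:3,3]+obs["position"]
    Rc=cv2.Rodrigues(np.array(c["rvec"]))[0]; return Rc.T,-Rc.T@np.array(c["tvec"]).ravel()
def onplane(c,px,z,obs=None):
    Rw,C=pose(c,obs); px=np.atleast_2d(px).astype(float)
    d=np.c_[px,np.ones(len(px))]@np.linalg.inv(c["camera_matrix"]).T@Rw.T
    return C+d*((z-C[2])/d[:,2])[:,None]
def proj(c,P,obs=None):
    Rw,C=pose(c,obs); q=(np.atleast_2d(P)-C)@Rw@np.array(c["camera_matrix"]).T
    return q[:,:2]/q[:,2:]
HSV=dict(black=((0,0,0),(179,255,45)),blue=((100,120,40),(125,255,255)),red=((0,190,60),(5,255,255)),brass=((15,120,100),(28,255,255)),orange=((8,180,150),(15,255,255)),wood=((5,90,40),(14,220,210)))
def mask(f,name,roi=None):
    m=cv2.inRange(cv2.cvtColor(f,cv2.COLOR_RGB2HSV),*HSV[name])
    if roi:
        z=np.zeros_like(m); x0,y0,x1,y1=roi; z[y0:y1,x0:x1]=m[y0:y1,x0:x1]; m=z
    return m
def big(m,n=1):
    cs=cv2.findContours(m,cv2.RETR_EXTERNAL,cv2.CHAIN_APPROX_NONE)[0]
    return sorted(cs,key=cv2.contourArea)[::-1][:n]
def rect(ct,c,z,obs=None):
    """min area rect of a contour cast on plane z: centre(mm) sizes angle"""
    P=onplane(c,ct.reshape(-1,2),z,obs)[:,:2].astype(np.float32)*1000
    (x,y),(w,h),a=cv2.minAreaRect(P); return np.round([x,y,w,h,a],1)
E
python3 - <<'E'
from h import *; import pickle
d=pickle.load(open("c0.pkl","rb")); t=d["top"]; f=t["frame"]
hs=cv2.cvtColor(f,cv2.COLOR_RGB2HSV)
for p in[(447,186),(407,192),(306,205),(252,276),(265,210),(248,235),(396,266),(384,272),(393,263)]: print(p,hs[p[1],p[0]])
for n,col,roi,z in[("block","black",(430,170,470,215),.045),("pocket","blue",(255,190,300,240),.022),("lower","brass",(296,200,316,222),.035),("upper","brass",(240,268,265,290),.08),("post","black",(240,245,256,261),.105),("wood","wood",(370,245,415,285),.085),("grip","orange",(380,255,405,275),.117)]:
    b=big(mask(f,col,roi))
    if b: print(n,cv2.contourArea(b[0]),rect(b[0],t,z))
    else: print(n,"none")
print(onplane(t,[(244,216)],.07),onplane(t,[(174,185),(392,140),(303,133)],0.02))
Image=np.hstack([cv2.resize(f[165:235,380:520],(560,280),interpolation=cv2.INTER_CUBIC)])
cv2.imwrite("pics/crop1.png",Image[:,:,::-1])
E
```

```text
(447, 186) [40 16 47]
(407, 192) [141 145 171]
(306, 205) [ 19 142 219]
(252, 276) [ 32  93 137]
(265, 210) [108 113 181]
(248, 235) [  1 185 182]
(396, 266) [ 15 175 227]
(384, 272) [ 13 141 164]
(393, 263) [ 13 180 169]
block 87.0 [ 603.3 -279.    58.1   36.1    4.5]
pocket 617.0 [564.5 116.3  68.3  58.5   4.9]
lower 98.0 [570.5  47.1  26.7  24.2  88.6]
upper 157.5 [414.4 171.   29.4  31.7   8. ]
post 6.0 [474.9 174.2   6.7   9.   89.4]
wood 622.5 [ 438.5 -144.3   59.1   56.6   87.9]
grip 2.0 [ 441.4 -142.4    3.6    7.9   54.1]
[[0.55776793 0.18989279 0.07      ]] [[ 0.64163119  0.37195931  0.02      ]
 [ 0.74010786 -0.17106997  0.02      ]
 [ 0.76387368  0.04964405  0.02      ]]
```

View pics/crop1.png

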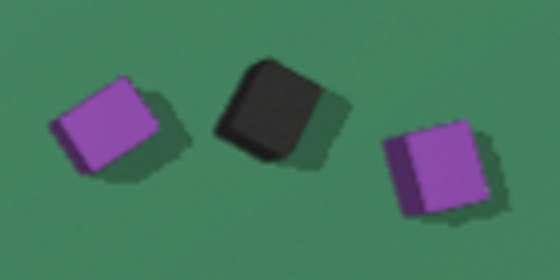

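The crop confirms it: the middle block, at crop (268,112), is black and both neighbours are purple. Next I move over it and look with the wrist camera.

```bash
cat >> h.py <<'E'
def plan(target,jaw=None):
    """shift in tool axes (30 mm units) + twist deg from present measured pose to TCP target [m], jaw axis heading deg (mod 180)"""
    from bench import robot
    o=robot.get_obs(); Rt=R.from_quat(o["tool_rot"]).as_matrix()
    s=Rt.T@(np.array(target)-o["position"])/.03
    tw=0
    h=np.degrees(np.arctan2(Rt[1,2],Rt[0,2]))
    if jaw is not None: tw=-((jaw-h+90)%180-90)   # tool x points down
    print("t",round(o["t"],2),"pos",np.round(o["position"],4),"down",np.round(Rt[:,0],3),"jaw",round(h,1),"q6",round(o["joint_pos"][5],2),"F",np.round(o["wrist_force"],1),"w",round(o["gripper_width"],4))
    print("shift",np.round(s,3),"twist",round(tw,1))
E
python3 - <<'E'
from h import *; import pickle
d=pickle.load(open("c0.pkl","rb")); t=d["top"]
p=onplane(t,[(448.7,193)],.045)[0]; print(p)
plan([p[0]-.03,p[1],.25])
from bench import robot
c=robot.read_camera("wrist"); print(np.round(c["T_tool_cam"],3),c["camera_matrix"])
E
```

```text
[ 0.60191756 -0.29725303  0.045     ]
t 0.1 pos [ 0.2409 -0.5214  0.2525] down [-0.001  0.002 -1.   ] jaw -65.2 q6 -0.07 F [ 1.   0.4 -0.5] w 0.0852
shift [ 0.088 13.15  -2.157] twist 0
[[-0.    -0.273  0.962 -0.12 ]
 [-0.    -0.962 -0.273  0.07 ]
 [ 1.    -0.     0.     0.001]
 [ 0.     0.     0.     1.   ]] [[322.18504223   0.         316.87354809]
 [  0.         322.18504223 198.17542911]
 [  0.           0.           1.        ]]
```

>>> step_arm(increments=[[[0,1.6,-0.3,0,1],[0,3.2,-0.6,0,1],[0,4.8,-0.9,0,1],[0,6.4,-1.2,0,1],[0,8,-1.4,0,1]]])

```text
t: 0.65
position: [0.4424, -0.3816, 0.2531]
tool_rot: [0.381, 0.596, -0.381, 0.595]
wrist_force: [-0.4, -1.0, 0.5]
gripper_width: 0.0852
```

>>> step_arm(increments=[[[0,1.6,-0.3,0,1],[0,3.2,-0.6,0,1],[0,4.8,-0.8,0,1],[0,5.1,-0.8,0,1],[0,5.1,-0.8,0,1]]])

```text
t: 1.15
position: [0.5715, -0.2959, 0.2525]
tool_rot: [0.38, 0.597, -0.38, 0.596]
wrist_force: [-0.3, -0.5, 0.4]
gripper_width: 0.0854
```

```bash
python3 - <<'E'
from h import *; import pickle
from bench import robot
o=robot.get_obs(); c=robot.read_camera("wrist"); pickle.dump((o,c),open("w1.pkl","wb"))
cv2.imwrite("pics/w1.png",c["frame"][:,:,::-1])
plan([.602,-.297,.25])
print(proj(c,[.602,-.297,.045],o))
m=mask(c["frame"],"black")
for b in big(m,4): print(cv2.contourArea(b),cv2.boundingRect(b),rect(b,c,.045,o))
E
```

```text
t 1.2 pos [ 0.5701 -0.2969  0.2526] down [-0.002  0.    -1.   ] jaw -65.1 q6 0.59 F [-0.1  0.3  0. ] w 0.0857
shift [0.085 0.964 0.451] twist 0
[[329.21044873 150.67338403]]
11232.5 (177, 345, 302, 55) [ 349.9 -411.2   82.8  378.4   25. ]
3467.5 (0, 312, 132, 88) [ 224.7 -117.7   85.3  221.3   53.3]
3399.5 (522, 313, 118, 87) [ 507.2 -695.6  127.7  159.3   25. ]
2231.0 (413, 250, 79, 88) [ 495.  -494.8  148.8   54.6   70.1]
```

View pics/w1.png

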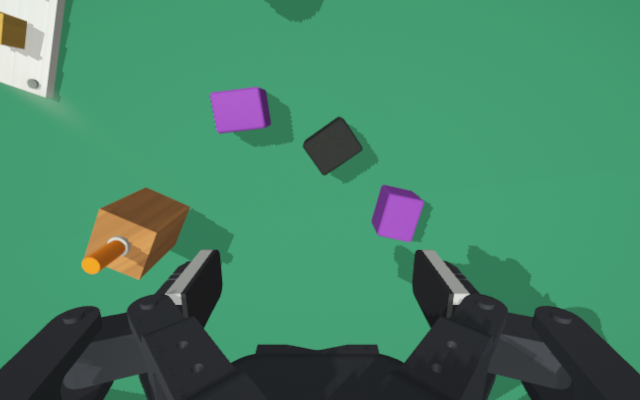

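Black block is at (332,146), with nearly only its top face in view. The purple ones are at (240,110) and (398,213), and the pin's orange grip is at (91,265).

```bash
python3 - <<'E'
from h import *; import pickle
o,c=pickle.load(open("w1.pkl","rb"))
hs=cv2.cvtColor(c["frame"],cv2.COLOR_RGB2HSV)
print(hs[146,300:366:4,1:].tolist()); print(hs[112:180:4,332,1:].tolist())
for v in(50,58,66,80,):
    m=cv2.inRange(hs,(0,0,0 if v>50 else 40),(179,90,v)); z=np.zeros_like(m); z[108:185,290:372]=m[108:185,290:372]
    b=big(z)
    if b: print(v,cv2.contourArea(b[0]),rect(b[0],c,.045,o))
m=cv2.inRange(hs,(0,0,46),(179,90,80)); z=np.zeros_like(m); z[108:185,290:372]=m[108:185,290:372]; print("topface",rect(big(z)[0],c,.045,o))
E
```

```text
[[143, 160], [14, 53], [17, 60], [17, 59], [21, 61], [21, 61], [17, 59], [18, 58], [17, 59], [17, 59], [13, 58], [13, 59], [13, 59], [21, 61], [13, 58], [10, 51], [146, 122]]
[[142, 160], [143, 160], [136, 116], [10, 51], [17, 60], [17, 60], [17, 60], [13, 59], [17, 61], [17, 59], [17, 60], [17, 61], [21, 60], [17, 60], [14, 55], [146, 122], [144, 154]]
50 38.5 [ 617.8 -281.4    2.1   42.    59.5]
58 1796.5 [ 607.6 -297.3   40.2   47.7   60.3]
66 1821.0 [ 607.5 -297.3   40.3   48.1   60. ]
80 1833.0 [ 607.3 -297.3   40.4   48.4   60. ]
topface [ 607.3 -297.3   40.4   48.4   60. ]
```

```bash
python3 - <<'E'
from h import *
plan([.607,-.297,.041],60)
E
```

```text
t 1.2 pos [ 0.5701 -0.2969  0.2526] down [-0.002  0.    -1.   ] jaw -65.1 q6 0.59 F [-0.1  0.3  0. ] w 0.0857
shift [7.051 1.126 0.527] twist 54.9
```

>>> step_arm(increments=[[[0.5,0.5,0.25,8.5,0.75],[1.5,1.12,0.53,17,0.75],[2.5,1.12,0.53,25.5,0.75],[3.2,1.12,0.53,34,0.75],[3.8,1.12,0.53,42.5,0.75]]])

```text
t: 1.7
position: [0.6047, -0.2989, 0.1376]
tool_rot: [-0.572, -0.416, 0.573, -0.414]
wrist_force: [-0.4, 0.2, 0.8]
gripper_width: 0.0641
```

>>> step_arm(increments=[[[0,0,0,8.5,0.75],[0,0,0,12.4,0.75],[0,0,0,12.4,0.75]]])

```text
t: 2.0
position: [0.6054, -0.2992, 0.1391]
tool_rot: [-0.613, -0.353, 0.614, -0.352]
wrist_force: [-0.4, -0.6, -0.3]
gripper_width: 0.0639
```

```bash
python3 - <<'E'
from h import *
plan([.607,-.297,.041],60)
E
```

```text
t 2.0 pos [ 0.6054 -0.2992  0.1391] down [-0.002  0.    -1.   ] jaw -120.2 q6 1.58 F [-0.4 -0.6 -0.3] w 0.0639
shift [ 3.27   0.014 -0.093] twist -0.2
```

>>> step_arm(increments=[[[1,0,-0.09,0,0.75],[2,0,-0.09,0,0.75],[2.9,0,-0.09,0,0.75],[3.27,0,-0.09,0,0.75],[3.27,0,-0.09,0,0.75]]])

```text
t: 2.5
position: [0.6068, -0.2954, 0.0396]
tool_rot: [-0.612, -0.354, 0.614, -0.352]
wrist_force: [-0.1, 0.8, 0.7]
gripper_width: 0.0643
```

>>> step_arm(increments=[[[0,0,0,0,0.3],[0,0,0,0,0.3],[0,0,0,0,0.3],[0,0,0,0,0.3],[0,0,0,0,0.3]]], grip_force=40)

```text
t: 3.0
position: [0.61, -0.2961, 0.0431]
tool_rot: [0.613, 0.352, -0.612, 0.354]
wrist_force: [-0.8, -0.6, 6.9]
gripper_width: 0.0392
```

>>> step_arm(increments=[[[-0.7,0,0,0,0.3],[-1.8,0,0,0,0.3],[-2.8,0,0,0,0.3],[-3.5,0,0,0,0.3],[-3.5,0,0,0,0.3]]])

```text
t: 3.5
position: [0.6109, -0.2962, 0.1502]
tool_rot: [0.614, 0.351, -0.611, 0.355]
wrist_force: [0.3, -0.3, -0.7]
gripper_width: 0.0391
```

```bash
python3 - <<'E'
from h import *; import pickle
from bench import robot
plan([.5645,.1163,.146],95)
o=robot.get_obs(); c=robot.read_camera("wrist"); pickle.dump((o,c),open("w2.pkl","wb"))
s=robot.read_camera("top")
im=np.hstack([c["frame"][150:400,100:540],cv2.resize(s["frame"][150:250,330:490],(400,250))]); cv2.imwrite("pics/w2.png",im[:,:,::-1]); 
E
```

```text
t 3.5 pos [ 0.6109 -0.2962  0.1502] down [ 0.007 -0.004 -1.   ] jaw -120.1 q6 1.58 F [ 0.3 -0.3 -0.7] w 0.0391
shift [  0.08   -8.231 -11.122] twist -35.1
```

View pics/w2.png

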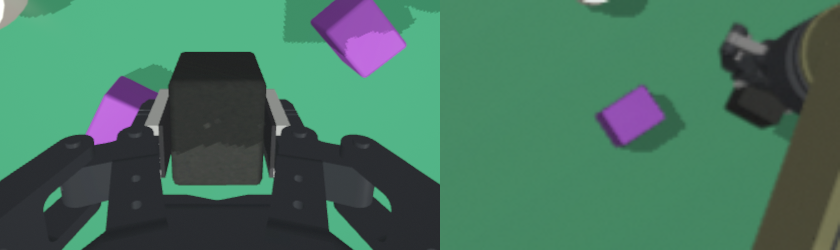

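The black block is held between the pads: in the left part its top face spans about rows 85-185 and columns 172-265, and it is centred. The right part confirms that both purple blocks are untouched. Next I find where the block sits in the tool frame and carry it to above the pocket.

```bash
python3 - <<'E'
from h import *; import pickle
o,c=pickle.load(open("w2.pkl","rb")); T=np.array(c["T_tool_cam"]); g=cv2.cvtColor(c["frame"],cv2.COLOR_RGB2GRAY)
print(g[195:345:3,318].tolist())
def tp(px,x):
    d=T[:3,:3]@np.linalg.inv(c["camera_matrix"])@[*px,1]; return T[:3,3]+d*(x-T[0,3])/d[0]
for r in(202,233,335): print(r,np.round(tp((318,r),-.003)*1000,1),np.round(tp((318,r),.042)*1000,1))
print(tp((272,290),-.003)*1000,tp((365,290),-.003)*1000)
E
```

```text
[148, 148, 129, 37, 35, 36, 35, 36, 36, 36, 35, 37, 44, 49, 50, 53, 51, 53, 52, 53, 53, 52, 54, 53, 51, 59, 54, 52, 51, 52, 52, 52, 55, 67, 68, 69, 69, 70, 69, 66, 69, 68, 70, 69, 68, 68, 66, 147, 147, 147]
202 [-3.  36.1  0.4] [42.  22.8  0.6]
233 [-3.  23.5  0.4] [42.   5.4  0.6]
335 [ -3.  -23.4   0.5] [ 42.  -59.6   0.7]
[ -3.          -1.58196063 -18.4300655 ] [-3.         -1.59572494 19.76280589]
```

>>> step_arm(increments=[[[0,-0.8,-1.1,-7,0.3],[0,-1.7,-2.2,-14,0.3],[0,-2.6,-3.4,-21,0.3],[0,-3.5,-4.6,-28,0.3],[0,-4.4,-5.8,-35,0.3]]])

```text
t: 4.1
position: [0.5798, -0.0766, 0.1439]
tool_rot: [0.476, 0.523, -0.478, 0.521]
wrist_force: [0.3, -0.0, -0.2]
gripper_width: 0.0395
```

```bash
python3 - <<'E'
from h import *
plan([.5645,.1163,.146],95)
E
```

```text
t 4.1 pos [ 0.5798 -0.0766  0.1439] down [-0.004  0.001 -1.   ] jaw -84.8 q6 1.28 F [ 0.3 -0.  -0.2] w 0.0395
shift [-0.062  0.069 -6.45 ] twist 0.2
```

>>> step_arm(increments=[[[0,0,-1.5,0,0.3],[0,0.05,-3,0,0.3],[0,0.07,-4.5,0,0.3],[0,0.07,-5.8,0,0.3],[0,0.07,-6.45,0,0.3]]])

```text
t: 4.6
position: [0.5651, 0.1176, 0.1439]
tool_rot: [0.477, 0.523, -0.478, 0.52]
wrist_force: [-0.4, -0.6, -0.0]
gripper_width: 0.0395
```

>>> step_arm(increments=[[[0,0,0,0,0.3],[0,0,0,0,0.3]]])

```text
t: 4.8
position: [0.5661, 0.1145, 0.1445]
tool_rot: [0.477, 0.522, -0.479, 0.521]
wrist_force: [0.1, -0.7, -0.8]
gripper_width: 0.0389
```

```bash
python3 - <<'E'
from h import *; import pickle
from bench import robot
plan([.5645,.1163,.146],95)
o=robot.get_obs(); c=robot.read_camera("wrist"); pickle.dump((o,c),open("w3.pkl","wb"))
cv2.imwrite("pics/w3.png",c["frame"][:,:,::-1])
m=mask(c["frame"],"blue")
for b in big(m,3): print(cv2.contourArea(b),cv2.boundingRect(b),rect(b,c,.022,o))
m=mask(c["frame"],"brass")
for b in big(m,3): print(cv2.contourArea(b),cv2.boundingRect(b),rect(b,c,.035,o))
E
```

```text
t 4.8 pos [0.5661 0.1145 0.1445] down [-0.003 -0.001 -1.   ] jaw -85.0 q6 1.61 F [ 0.1 -0.7 -0.8] w 0.0389
shift [-0.05  -0.05  -0.064] twist -0.0
1584.5 (272, 153, 79, 65) [577.6 118.9  50.4  60.3   6.6]
2164.5 (0, 13, 29, 111) [639.4 322.3  18.2  70.6  79.8]
1564.0 (379, 179, 46, 42) [575.4  51.6  31.7  33.5   5. ]
455.0 (546, 317, 48, 39) [ 464.4 -108.6   51.8   18.4   54.8]
```

View pics/w3.png

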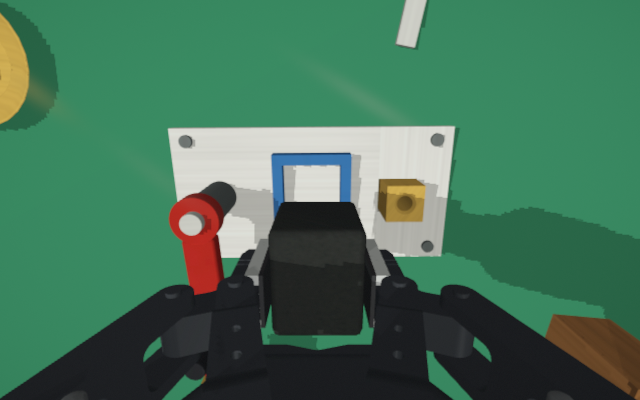

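The wrist view shows the pocket's blue frame at rows 153+ and columns 272-351 behind the held block. The base bushing bore is at (404,203), the pivot cap at (191,222), and the lever runs down-left clear of the block.

```bash
python3 - <<'E'
from h import *; import pickle
o,c=pickle.load(open("w3.pkl","rb"))
Rt=R.from_quat(o["tool_rot"]).as_matrix()
W=lambda px,z: onplane(c,[px],z,o)[0]
L=lambda p: np.round(Rt.T@(p-o["position"])*1000,1)
m=mask(c["frame"],"blue",(255,140,365,215))
ys,xs=np.nonzero(m); top=[ys[xs==x].min() for x in range(285,340)]; print("top row",np.median(top),"cols@170",np.nonzero(m[170])[0][[0,-1]],"cols@180",np.nonzero(m[180])[0][[0,-1]])
r=np.median(top)-.5
print("far edge",L(W((312,r),.022)), "expect pocket +35.5 in y")
for q in(165,180):
    a,b=np.nonzero(m[q])[0][[0,-1]]; print("lat",L(W((a-.5,q),.022)),L(W((b+.5,q),.022)))
g=m[:,312]; rr=np.nonzero(g)[0]; print("far wall rows",rr[0],rr[-1], L(W((312,rr[-1]+.5),.022)))
print("lower mouth",W((404,203),.035),L(W((404,203),.035)),"pivot",W((191,222),.07))
bx=np.nonzero(cv2.cvtColor(c["frame"],cv2.COLOR_RGB2GRAY)[320,260:380]<75)[0]+260; print(bx[[0,-1]])
E
```

```text
top row 153.0 cols@170 [272 350] cols@180 [273 350]
far edge [122.4  37.5  -2.6] expect pocket +35.5 in y
lat [122.4  28.  -33.4] [122.4  28.   26.6]
lat [122.4  16.3 -33.1] [122.5  16.3  26.9]
far wall rows 153 164 [122.4  28.4  -2.7]
lower mouth [0.5731905  0.04896633 0.035     ] [109.5   1.7  65.8] pivot [0.55849157 0.19374722 0.07      ]
[261 379]
```

>>> step_arm(increments=[[[0.6,0.03,-0.09,0,0.3],[1.4,0.03,-0.09,0,0.3],[2.1,0.03,-0.09,0,0.3],[2.2,0.03,-0.09,0,0.3],[2.2,0.03,-0.09,0,0.3]]])

```text
t: 5.35
position: [0.5675, 0.1159, 0.0794]
tool_rot: [0.478, 0.521, -0.479, 0.52]
wrist_force: [-0.5, -0.1, -1.3]
gripper_width: 0.0394
```

```bash
python3 - <<'E'
from h import *; import pickle
from bench import robot
plan([.5645,.1163,.052],95)
o=robot.get_obs(); c=robot.read_camera("wrist"); s=robot.read_camera("scene"); pickle.dump((o,c,s),open("w4.pkl","wb"))
im=np.hstack([cv2.resize(c["frame"][130:350,230:390],(436,600)),cv2.resize(s["frame"][160:225,330:368],(351,600))]); cv2.imwrite("pics/w4.png",im[:,:,::-1])
E
```

```text
t 5.35 pos [0.5675 0.1159 0.0794] down [-0.002 -0.001 -1.   ] jaw -85.2 q6 1.62 F [-0.5 -0.1 -1.3] w 0.0394
shift [ 0.912 -0.098 -0.022] twist -0.2
```

View pics/w4.png

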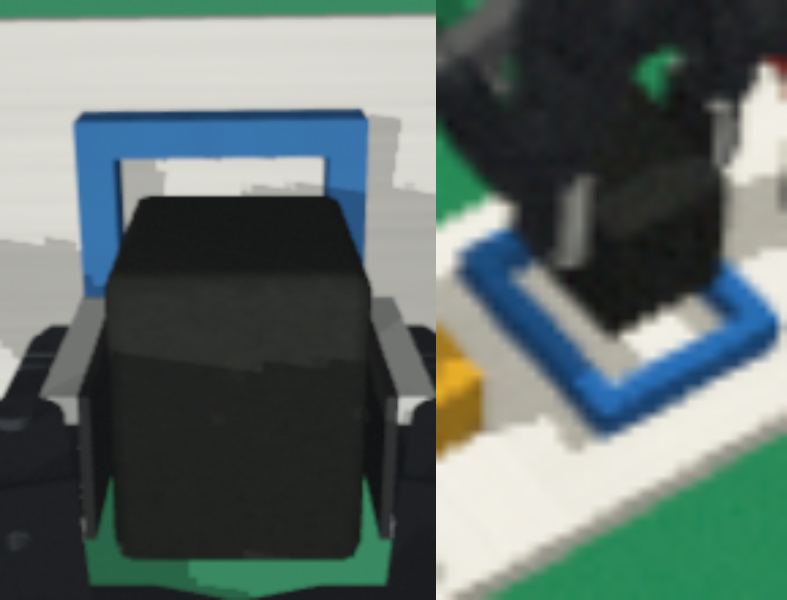

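The block's lower far edge is at crop row 198, columns 137-335. The pocket's inner opening is at columns 118-327 from row 158, so the block is still a few mm to the right. I compute the relative offset.

```bash
python3 - <<'E'
from h import *; import pickle
o,c,s=pickle.load(open("w4.pkl","rb")); T=np.array(c["T_tool_cam"]); k=160/436
Rt=R.from_quat(o["tool_rot"]).as_matrix()
def tp(px,x):
    px=(230+px[0]*k-.3,130+px[1]*k-.3)
    d=T[:3,:3]@np.linalg.inv(c["camera_matrix"])@[*px,1]; return np.round((T[:3,3]+d*(x-T[0,3])/d[0])*1000,1)
z=o["position"][2]; xw=z-.022
print("wall top, outer",tp((78,120),xw),tp((366,120),xw),"inner",tp((118,158),xw),tp((327,158),xw),"outer far",tp((222,113),xw))
for xb in(.040,.043): print("block bottom",tp((137,198),xb),tp((335,198),xb))
print("block top",tp((110,278),xb-.045),tp((367,278),xb-.045),tp((240,556),xb-.045))
# scene: bottom front corner of block (613,332) and pocket inner corners, crop scale
ks=38/351
S=lambda p:(330+p[0]*ks-.4,160+p[1]*65/600-.4)
for zb in(.036,.039): print("scene corner",onplane(s,[S((613-436,332))],zb))
print("inner corner (+x,-y) at wall top",onplane(s,[S((606-436,383))],.022))
for a,p in(("L",(512,237)),("outerfront",(606,405)),("R",(777,318))): print(a,onplane(s,[S((p[0]-436,p[1]))],.022))
E
```

```text
wall top, outer [ 57.4  34.4 -31.8] [57.4 34.4 27.4] inner [ 57.4  26.4 -23.9] [57.4 26.4 19.6] outer far [57.4 35.9 -2.2]
block bottom [ 40.   22.9 -18.1] [40.  22.9 19.5]
block bottom [ 43.   22.  -18.5] [43.  22.  19.9]
block top [ -2.   23.3 -17.4] [-2.  23.3 19.6] [ -2.  -23.9   1.4]
scene corner [[0.58852859 0.099577   0.036     ]]
scene corner [[0.59056538 0.09824064 0.039     ]]
inner corner (+x,-y) at wall top [[0.59370658 0.09491092 0.022     ]]
L [[0.53537427 0.09835458 0.022     ]]
outerfront [[0.60035596 0.09099701 0.022     ]]
R [[0.59669975 0.14847172 0.022     ]]
```

>>> step_arm(increments=[[[0.2,0,-0.08,0,0.3],[0.38,0,-0.08,0,0.3],[0.38,0,-0.08,0,0.3],[0.38,0,-0.08,0,0.3]]])

```text
t: 5.85
position: [0.5677, 0.1197, 0.0688]
tool_rot: [0.478, 0.521, -0.478, 0.521]
wrist_force: [-0.1, 0.0, -0.6]
gripper_width: 0.0394
```

```bash
python3 - <<'E'
from h import *; import pickle
from bench import robot
plan([.5645,.1163,.052],95)
o=robot.get_obs(); c=robot.read_camera("wrist"); s=robot.read_camera("scene"); pickle.dump((o,c,s),open("w5.pkl","wb"))
im=np.hstack([cv2.resize(c["frame"][130:350,230:390],(436,600)),cv2.resize(s["frame"][160:225,330:368],(351,600))]); cv2.imwrite("pics/w5.png",im[:,:,::-1])
E
```

```text
t 5.85 pos [0.5677 0.1197 0.0688] down [-0. -0. -1.] jaw -85.1 q6 1.62 F [-0.1  0.  -0.6] w 0.0394
shift [ 0.559 -0.116  0.104] twist -0.1
```

View pics/w5.png

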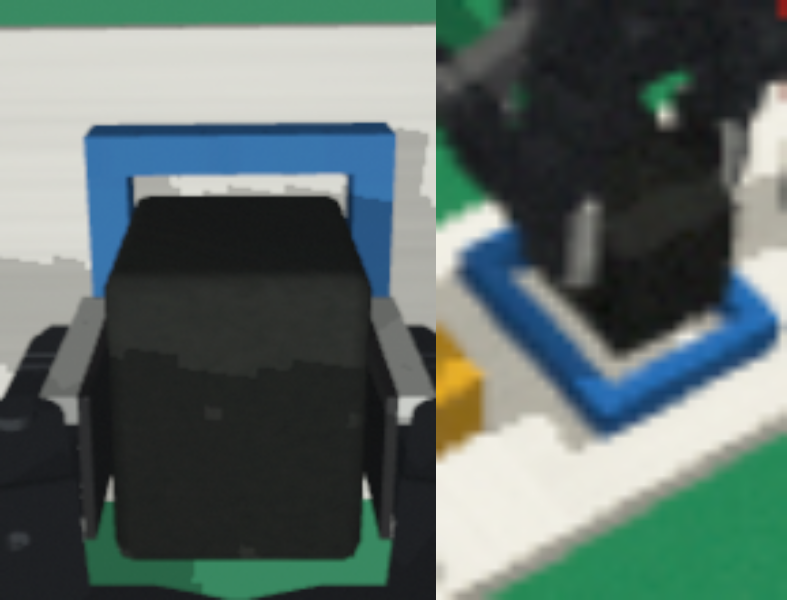

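In the last picture the pocket's inner opening (columns 131-350) is now 0.8 mm to the right of the block's bottom (137-335), and the far gap matches. I make a small shift and lower the block.

>>> step_arm(increments=[[[0,0,0.025,0,0.3],[0.15,0,0.025,0,0.3],[0.3,0,0.025,0,0.3],[0.42,0,0.025,0,0.3],[0.42,0,0.025,0,0.3]]])

```text
t: 6.45
position: [0.5673, 0.1187, 0.0553]
tool_rot: [0.478, 0.521, -0.479, 0.521]
wrist_force: [-0.7, 0.0, -0.8]
gripper_width: 0.0392
```

>>> step_arm(increments=[[[0.07,0,0,0,0.3],[0.13,0,0,0,0.3],[0.13,0,0,0,0.3]]])

```text
t: 6.75
position: [0.568, 0.1189, 0.0532]
tool_rot: [0.478, 0.521, -0.478, 0.521]
wrist_force: [-2.2, 0.1, 4.6]
gripper_width: 0.0394
```

>>> step_arm(increments=[[[0,0,0,0,0.45],[0,0,0,0,0.6],[0,0,0,0,0.62],[0,0,0,0,0.62],[0,0,0,0,0.62]]])

```text
t: 7.25
position: [0.568, 0.1189, 0.0522]
tool_rot: [0.478, 0.521, -0.478, 0.521]
wrist_force: [-0.4, 0.2, -1.2]
gripper_width: 0.0528
```

>>> step_arm(increments=[[[-0.5,0,0,0,0.62],[-1.5,0,0,0,0.62],[-3,0,0,0,0.62],[-4,0,0,0,0.62],[-4,0,0,0,0.62]]])

```text
t: 7.75
position: [0.5713, 0.1193, 0.1773]
tool_rot: [0.481, 0.519, -0.475, 0.523]
wrist_force: [1.1, -0.4, 0.3]
gripper_width: 0.053
```

```bash
python3 - <<'E'
from h import *; import pickle
from bench import robot
plan([.475,.174,.2],5)
o=robot.get_obs(); c=robot.read_camera("wrist"); s=robot.read_camera("scene");t=robot.read_camera("top"); pickle.dump((o,c,s,t),open("w6.pkl","wb"))
im=np.hstack([cv2.resize(c["frame"][90:390,100:500],(533,400)),cv2.resize(s["frame"][120:220,310:377],(267,400))]); cv2.imwrite("pics/w6.png",im[:,:,::-1])
E
```

```text
t 7.75 pos [0.5713 0.1193 0.1773] down [ 0.01   0.001 -1.   ] jaw -85.1 q6 1.62 F [ 1.1 -0.4  0.3] w 0.053
shift [-0.787 -3.036 -2.09 ] twist 89.9
```

View pics/w6.png

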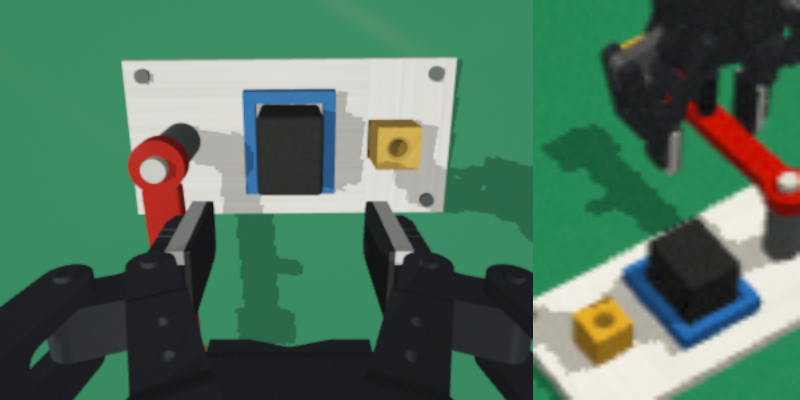

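The block is seated inside the blue frame in both views. Wrist-based values agree with each other: pocket (.567,.119), lower mouth (.573,.049), pivot (.5605,.1937). The top camera is offset by about 2-3 mm from them. The lever post works out at (.4775,.176), 85 mm from the pivot, which matches. Next I go to the post with the jaws tangential.

```bash
python3 - <<'E'
from h import *; import pickle
o,c,s,t=pickle.load(open("w6.pkl","rb"))
b=big(mask(t["frame"],"blue",(255,190,300,240))); 
plan([.4775,.1762,.17],-78)
m=mask(c["frame"],"brass",(360,160,440,230)); b=big(m)[0]; print("lower top face?",rect(b,c,.035,o))
print("bore",onplane(c,[(100+398*.75,90+148*.75)],.035,o), "pivot",onplane(c,[(100+153*.75,90+170*.75)],.07,o))
E
```

```text
t 7.9 pos [0.5673 0.1188 0.1718] down [-0.001 -0.    -1.   ] jaw -85.1 q6 1.62 F [-0.6 -0.3 -0.8] w 0.0531
shift [ 0.062 -2.818 -2.163] twist -7.1
lower top face? [574.6  51.7  31.6  33.3   4.9]
bore [[0.5724762  0.04896567 0.035     ]] pivot [[0.55714659 0.19357754 0.07      ]]
```

>>> step_arm(increments=[[[0,-1,-0.8,-3.5,0.47],[0,-2,-1.6,-7,0.47],[0,-2.8,-2.16,-7,0.47],[0,-2.8,-2.16,-7,0.47],[0,-2.8,-2.16,-7,0.47]]])

```text
t: 8.4
position: [0.4774, 0.1763, 0.171]
tool_rot: [0.444, 0.55, -0.446, 0.549]
wrist_force: [0.1, -0.2, 0.2]
gripper_width: 0.0401
```

```bash
python3 - <<'E'
from h import *; import pickle
from bench import robot
o=robot.get_obs(); c=robot.read_camera("wrist"); pickle.dump((o,c),open("w7.pkl","wb"))
plan([.4775,.1762,.098],-78)
print("post top expected px",proj(c,[[.4775,.1762,.105],[.4775,.1762,.07]],o))
cv2.imwrite("pics/w7.png",c["frame"][130:400,100:540,::-1])
E
```

```text
t 8.45 pos [0.4786 0.1761 0.1713] down [-0.001 -0.001 -1.   ] jaw -78.1 q6 1.63 F [0.1 0.  0.2] w 0.0404
shift [ 2.444 -0.032 -0.012] twist -0.1
post top expected px [[315.061866   225.43457911]
 [315.27912426 208.09658449]]
```

View pics/w7.png

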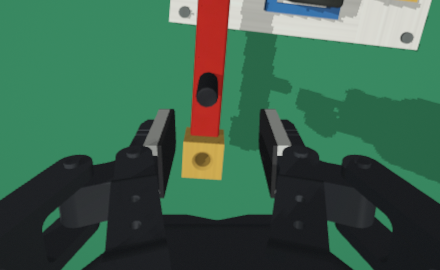

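The post top is at crop (207,97), i.e. full (307,227). That is 8 px, or about 4.5 mm, left of the prediction, so I correct tool z by -0.15 and go down.

>>> step_arm(increments=[[[0.3,0,-0.15,3,0.47],[1.2,0,-0.15,3,0.47],[2,0,-0.15,3,0.47],[2.43,0,-0.15,3,0.47],[2.43,0,-0.15,3,0.47]]])

```text
t: 8.95
position: [0.4773, 0.1796, 0.097]
tool_rot: [0.459, 0.538, -0.461, 0.536]
wrist_force: [0.7, 1.0, 0.3]
gripper_width: 0.0401
```

>>> step_arm(increments=[[[0,0,0,0,0.28],[0,0,0,0,0.28],[0,0,0,0,0.28]]], grip_force=20)

```text
t: 9.25
position: [0.4787, 0.1807, 0.1002]
tool_rot: [0.46, 0.537, -0.459, 0.538]
wrist_force: [-0.5, 0.1, -0.3]
gripper_width: 0.024
```

```bash
python3 - <<'E'
from h import *
plan([.4766,.1809,.098],-81)
# arc: tool at post; rows for heading steps of 8.3 deg
o=__import__("bench").robot.get_obs(); Rt=R.from_quat(o["tool_rot"]).as_matrix()
piv=np.array([.5605,.1937]); r=.085
p0=o["position"]
for h in np.arange(-171+8.3,-84,8.3):
    # keep TCP at post position for lever heading h
    w=np.r_[piv+r*np.array([np.cos(np.radians(h)),np.sin(np.radians(h))]),p0[2]]
    print(round(h,1),np.round(Rt.T@(w-p0)/.03,2))
E
```

```text
t 9.25 pos [0.4787 0.1807 0.1002] down [ 0.002  0.001 -1.   ] jaw -81.1 q6 1.69 F [-0.5  0.1 -0.3] w 0.024
shift [ 0.075 -0.069 -0.016] twist -0.1
-162.7 [-0.   -0.04  0.41]
-154.4 [-0.    0.05  0.81]
-146.1 [0.   0.19 1.19]
-137.8 [0.   0.39 1.55]
-129.5 [0.   0.64 1.88]
-121.2 [0.   0.94 2.16]
-112.9 [0.   1.27 2.4 ]
-104.6 [0.   1.63 2.59]
-96.3 [0.   2.02 2.73]
-88.0 [0.   2.42 2.81]
```

>>> step_arm(increments=[[[0,0,0.41,-8.3,0.28],[0,0.08,0.81,-16.6,0.28],[0,0.22,1.19,-24.9,0.28],[0,0.41,1.55,-33.2,0.28],[0,0.66,1.88,-41.5,0.28]]])

```text
t: 9.75
position: [0.5065, 0.1281, 0.1003]
tool_rot: [0.238, 0.666, -0.237, 0.666]
wrist_force: [-0.3, 1.8, -0.2]
gripper_width: 0.0237
```

>>> step_arm(increments=[[[0,0.03,0.41,-8.3,0.28],[0,0.12,0.81,-16.6,0.28],[0,0.26,1.19,-24.9,0.28],[0,0.46,1.55,-33.2,0.28],[0,0.71,1.88,-41.5,0.28]]])

```text
t: 10.25
position: [0.5632, 0.1085, 0.1002]
tool_rot: [-0.013, 0.707, 0.014, 0.707]
wrist_force: [-1.5, 1.5, 0.7]
gripper_width: 0.024
```

```bash
python3 - <<'E'
from h import *
h=np.radians(-85); p=np.array([.5605,.1937])+.085*np.array([np.cos(h),np.sin(h)]); print(p)
plan([*p,.099],5)
E
```

```text
[0.56790824 0.10902345]
t 10.25 pos [0.5632 0.1085 0.1002] down [-0.     0.001 -1.   ] jaw 2.2 q6 0.08 F [-1.5  1.5  0.7] w 0.024
shift [0.039 0.013 0.159] twist -2.8
```

>>> step_arm(increments=[[[0,0,0.1,-2.8,0.28],[0,0,0.2,-2.8,0.28],[0,0,0.28,-2.8,0.28],[0,0,0.28,-2.8,0.28]]])

```text
t: 10.65
position: [0.5704, 0.1086, 0.0996]
tool_rot: [-0.029, 0.707, 0.029, 0.706]
wrist_force: [-3.1, -0.6, 2.9]
gripper_width: 0.0239
```

>>> step_arm(increments=[[[0,0,0.05,0,0.28],[0,0,0.1,0,0.28],[0,0,0.1,0,0.28]]])

```text
t: 10.95
position: [0.5706, 0.1087, 0.0992]
tool_rot: [-0.029, 0.709, 0.029, 0.704]
wrist_force: [-8.8, -0.5, 7.6]
gripper_width: 0.0238
```

The force rises to 9 N while the position stays fixed, so the lever is on its stop. I back off, lift, and check.

>>> step_arm(increments=[[[0,0,-0.1,0,0.28],[0,0,-0.25,0,0.28],[0,0,-0.25,0,0.28],[-1,0,-0.25,0,0.28],[-2,0,-0.25,0,0.28]]])

```text
t: 11.45
position: [0.5669, 0.1083, 0.1592]
tool_rot: [-0.029, 0.707, 0.029, 0.706]
wrist_force: [0.0, 0.3, -0.0]
gripper_width: 0.0241
```

>>> step_arm(increments=[[[-1,-0.5,0,0,0.6],[-2,-1.5,0,0,0.6],[-2,-2.5,0,0,0.6],[-2,-2.5,0,0,0.6],[-2,-2.5,0,0,0.6]]])

```text
t: 11.95
position: [0.5735, 0.0333, 0.2195]
tool_rot: [-0.028, 0.706, 0.029, 0.707]
wrist_force: [-1.2, 0.8, -0.3]
gripper_width: 0.0514
```

```bash
python3 - <<'E'
from h import *; import pickle
from bench import robot
o=robot.get_obs(); c=robot.read_camera("wrist"); t=robot.read_camera("top"); s=robot.read_camera("scene"); pickle.dump((o,c,s,t),open("w8.pkl","wb"))
plan([.441,-.142,.22],5)
im=np.hstack([c["frame"][0:400,60:600],cv2.resize(s["frame"][120:240,300:378],(260,400))]); cv2.imwrite("pics/w8.png",im[:,:,::-1])
for r,z,n in(((60,0,600,390),.08,"w brass"),): 
    for b in big(mask(c["frame"],"brass",r),3): print(n,cv2.contourArea(b),cv2.boundingRect(b),rect(b,c,z,o))
print("exp upper",proj(c,[[.5732,.049,.08],[.5605,.1937,.07]],o))
E
```

```text
t 12.1 pos [0.5728 0.0344 0.2187] down [-0.001  0.001 -1.   ] jaw 4.7 q6 -0.1 F [ 0.4 -0.5  0.2] w 0.0516
shift [-0.041 -5.499 -4.864] twist -0.3
w brass 1236.0 (297, 147, 36, 45) [571.7  52.1  28.4  36.2   5.6]
w brass 555.0 (160, 355, 31, 35) [ 449.8 -160.1   41.8   29.9   88.5]
w brass 68.0 (130, 344, 10, 16) [ 411.6 -139.6   19.4    6.6   53.7]
exp upper [[316.25611615 173.39199448]
 [314.67330264 -25.86795657]]
```

View pics/w8.png

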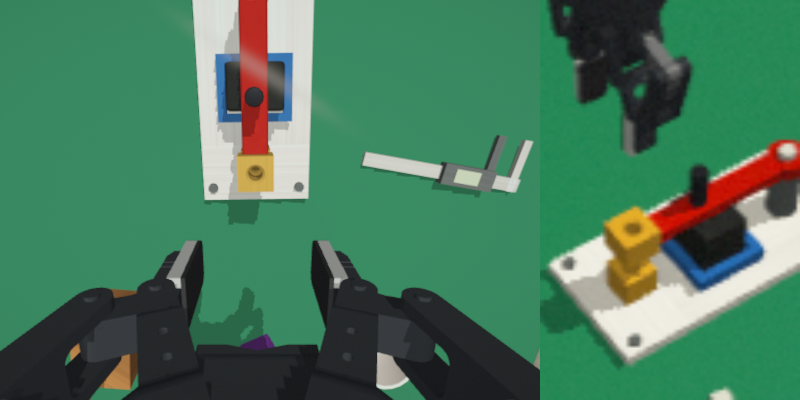

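The lever lies straight over the block. The upper bore is at full pixel (315,172), within 1.5 px of the prediction from the lower-mouth estimate, and the scene view shows both bushings stacked. Next I go over the pin.

>>> step_arm(increments=[[[0,-1.1,-1,0,0.6],[0,-2.2,-2,0,0.6],[0,-3.3,-3,0,0.6],[0,-4.4,-4,0,0.6],[0,-5.5,-4.86,0,0.6]]])

```text
t: 12.6
position: [0.4398, -0.1427, 0.2189]
tool_rot: [-0.029, 0.707, 0.03, 0.706]
wrist_force: [0.5, -0.5, -0.3]
gripper_width: 0.0514
```

>>> step_arm(increments=[[[0,0,0,0,0.6],[0,0,0,0,0.6],[0,0,0,0,0.6]]])

```text
t: 12.9
position: [0.4421, -0.1418, 0.2193]
tool_rot: [-0.029, 0.706, 0.03, 0.707]
wrist_force: [-0.6, -0.2, 0.4]
gripper_width: 0.0509
```

```bash
python3 - <<'E'
from h import *; import pickle
from bench import robot
o=robot.get_obs(); c=robot.read_camera("wrist"); pickle.dump((o,c),open("w9.pkl","wb"))
f=c["frame"]; hs=cv2.cvtColor(f,cv2.COLOR_RGB2HSV)
e=proj(c,[[.441,-.142,.127],[.441,-.142,.085]],o); print("expected top/base",e)
u,v=e[0].astype(int)
for r in range(v-30,v+45,5): print(r,hs[r,u-20:u+21:5].tolist())
cv2.imwrite("pics/w9.png",f[:,:,::-1])
# upper bore from w8
o8,c8,_,_=pickle.load(open("w8.pkl","rb")); g=cv2.cvtColor(c8["frame"],cv2.COLOR_RGB2HSV)[:,:,2][158:190,300:332]
m=(g<120).astype(np.uint8)*255
for b in big(m,2): print("bore",cv2.contourArea(b),cv2.boundingRect(b),onplane(c8,[np.array(cv2.minEnclosingCircle(b)[0])+(300,158)],.08,o8))
E
```

```text
expected top/base [[313.19701883 209.3864425 ]
 [313.74190153 193.67862192]]
179 [[16, 146, 190], [16, 149, 190], [16, 144, 196], [16, 148, 195], [16, 146, 191], [16, 148, 190], [16, 146, 190], [16, 145, 193], [16, 147, 194]]
184 [[16, 145, 202], [16, 146, 192], [16, 148, 189], [16, 146, 195], [16, 148, 195], [16, 145, 193], [16, 147, 189], [16, 147, 192], [16, 147, 192]]
189 [[16, 143, 204], [16, 144, 206], [16, 145, 193], [15, 87, 176], [15, 103, 186], [16, 147, 194], [16, 147, 193], [16, 147, 189], [16, 147, 193]]
194 [[16, 141, 210], [16, 144, 204], [34, 9, 225], [14, 187, 195], [14, 102, 207], [34, 10, 214], [16, 145, 195], [16, 147, 194], [16, 147, 189]]
199 [[16, 141, 212], [17, 31, 215], [15, 219, 179], [15, 219, 196], [15, 219, 200], [14, 158, 194], [16, 147, 191], [16, 144, 196], [16, 148, 195]]
204 [[17, 142, 214], [16, 49, 193], [15, 221, 185], [15, 219, 198], [15, 217, 200], [15, 220, 188], [16, 147, 191], [16, 148, 190], [16, 144, 196]]
209 [[17, 142, 215], [15, 155, 169], [19, 208, 239], [20, 209, 242], [20, 209, 242], [15, 218, 187], [16, 144, 203], [16, 146, 192], [1
[... 626 characters left out ...]
21], [75, 148, 121], [75, 145, 121], [75, 148, 121], [75, 148, 121], [75, 145, 121], [37, 86, 134], [20, 115, 188], [19, 126, 195]]
239 [[75, 148, 121], [75, 147, 120], [75, 148, 121], [75, 149, 120], [75, 147, 120], [75, 148, 121], [75, 148, 121], [76, 144, 159], [76, 144, 159]]
244 [[75, 148, 121], [75, 147, 120], [75, 148, 121], [75, 145, 121], [75, 148, 121], [75, 145, 121], [75, 146, 147], [76, 143, 159], [76, 143, 159]]
249 [[75, 148, 121], [75, 148, 121], [75, 148, 121], [75, 148, 121], [75, 148, 121], [75, 149, 120], [75, 143, 159], [76, 143, 159], [76, 144, 158]]
bore 14.0 (12, 9, 7, 4) [[0.57185546 0.05296603 0.08      ]]
bore 8.5 (9, 15, 13, 5) [[0.57221363 0.0484123  0.08      ]]
```

```bash
python3 - <<'E'
from h import *; import pickle
o,c=pickle.load(open("w9.pkl","rb")); hs=cv2.cvtColor(c["frame"],cv2.COLOR_RGB2HSV)
m=cv2.inRange(hs,(17,200,225),(23,255,255)); b=big(m)[0]
(u,v),r=cv2.minEnclosingCircle(b); P=onplane(c,[(u,v)],.127,o)[0]; Q=onplane(c,[(u+r,v)],.127,o)[0]
print("grip top",u,v,r,P,"diam",2*np.linalg.norm(P-Q)*1000, "rect",rect(b,c,.127,o))
o8,c8,_,_=pickle.load(open("w8.pkl","rb")); h8=cv2.cvtColor(c8["frame"],cv2.COLOR_RGB2HSV)
print(h8[144:196:2,305,2].tolist())
m=mask(c8["frame"],"brass",(280,130,350,200)); m[h8[:,:,2]<205]=0; b=big(m)[0]; print("upper top face",cv2.boundingRect(b),rect(b,c8,.08,o8))
from h import plan; plan([P[0],P[1],.118],5)
E
```

```text
grip top 308.5400085449219 216.66000366210938 10.545577049255371 [ 0.43819152 -0.14756769  0.127     ] diam 14.688171861073423 rect [ 438.3 -147.7   14.4   13.6   50.8]
[189, 189, 189, 188, 188, 155, 183, 206, 206, 206, 206, 206, 206, 205, 201, 199, 204, 206, 205, 205, 205, 205, 204, 205, 186, 173]
upper top face (297, 157, 29, 34) [569.1  48.4  22.7  27.7   5. ]
t 12.95 pos [ 0.4422 -0.1416  0.2193] down [ 0.     0.001 -1.   ] jaw 4.8 q6 -0.49 F [ 0.4 -0.  -0.3] w 0.0509
shift [ 3.376 -0.187 -0.151] twist -0.2
```

>>> step_arm(increments=[[[0.6,-0.19,-0.15,0,0.5],[1.6,-0.19,-0.15,0,0.5],[2.6,-0.19,-0.15,0,0.5],[3.4,-0.19,-0.15,0,0.5],[3.4,-0.19,-0.15,0,0.5]]])

```text
t: 13.45
position: [0.4358, -0.1466, 0.1146]
tool_rot: [-0.029, 0.709, 0.031, 0.704]
wrist_force: [-0.4, 0.3, 0.7]
gripper_width: 0.043
```

```bash
python3 - <<'E'
from h import *; import pickle
from bench import robot
o=robot.get_obs(); c=robot.read_camera("wrist"); plan([.4382,-.1476,.117],5)
m=cv2.inRange(cv2.cvtColor(c["frame"],cv2.COLOR_RGB2HSV),(13,190,140),(25,255,255))
for b in big(m,2):
  if cv2.contourArea(b)>50: print(cv2.contourArea(b),cv2.boundingRect(b))
m=cv2.inRange(cv2.cvtColor(c["frame"],cv2.COLOR_RGB2HSV),(17,200,215),(23,255,255)); b=big(m)[0]; (u,v),r=cv2.minEnclosingCircle(b); print(u,v,r,onplane(c,[(u,v)],.127,o))
E
```

```text
t 13.5 pos [ 0.4369 -0.1472  0.1161] down [-0.004  0.002 -1.   ] jaw 4.8 q6 -0.5 F [ 0.8  0.5 -0. ] w 0.0424
shift [-0.029 -0.015  0.043] twist -0.2
2263.5 (299, 242, 42, 73)
319.5 296.5 19.557706832885742 [[ 0.43835977 -0.14767405  0.127     ]]
```

>>> step_arm(increments=[[[-0.03,0,0.04,0,0.3],[-0.03,0,0.04,0,0.05],[-0.03,0,0.04,0,0.05],[-0.03,0,0.04,0,0.05],[-0.03,0,0.04,0,0.05]]], grip_force=50)

```text
t: 14.0
position: [0.4393, -0.1489, 0.1197]
tool_rot: [-0.029, 0.706, 0.029, 0.707]
wrist_force: [-1.2, 0.9, 6.1]
gripper_width: 0.0147
```

>>> step_arm(increments=[[[-0.5,0,0,0,0.05],[-1.5,0,0,0,0.05],[-2.5,0,0,0,0.05],[-3.5,0,0,0,0.05],[-3.7,0,0,0,0.05]]])

```text
t: 14.5
position: [0.4408, -0.1498, 0.2331]
tool_rot: [-0.03, 0.704, 0.028, 0.709]
wrist_force: [0.6, -0.6, -0.5]
gripper_width: 0.0145
```

>>> step_arm(increments=[[[0,0,0,0,0.05],[0,0,0,0,0.05],[0,0,0,0,0.05]]])

```text
t: 14.8
position: [0.4374, -0.1483, 0.2278]
tool_rot: [-0.028, 0.708, 0.029, 0.706]
wrist_force: [0.1, -0.3, -2.2]
gripper_width: 0.0139
```

```bash
python3 - <<'E'
from h import *; import pickle
from bench import robot
o=robot.get_obs(); c=robot.read_camera("wrist"); s=robot.read_camera("scene"); t=robot.read_camera("top"); pickle.dump((o,c,s,t),open("w10.pkl","wb")); plan([.5732,.049,.225],5)
m=cv2.inRange(cv2.cvtColor(c["frame"],cv2.COLOR_RGB2HSV),(17,200,215),(23,255,255)); b=big(m)[0]; (u,v),r=cv2.minEnclosingCircle(b); 
T=np.array(c["T_tool_cam"])
def tp(px,x):
    d=T[:3,:3]@np.linalg.inv(c["camera_matrix"])@[*px,1]; return np.round((T[:3,3]+d*(x-T[0,3])/d[0])*1000,1)
print(u,v,r,tp((u,v),-.012),cv2.boundingRect(b))
hs=cv2.cvtColor(c["frame"],cv2.COLOR_RGB2HSV)
for r in range(150,300,6): print(r,[tuple(x) for x in hs[r,304:334:5].tolist()])
# scene: shank column
e=proj(s,[o["position"]+[0,0,-.02],o["position"]+[0,0,-.03-.075]]); print(e)
E
```

```text
t 14.95 pos [ 0.4379 -0.1484  0.2281] down [-0.002  0.001 -1.   ] jaw 4.7 q6 -0.5 F [-0.   0.1 -0.7] w 0.0146
shift [0.1   6.19  5.034] twist -0.3
316.5 282.5 18.560810089111328 [-12.    4.5   1.3] (299, 266, 35, 35)
150 [(15, 151, 135), (14, 149, 135), (14, 153, 132), (15, 155, 132), (15, 154, 134), (15, 152, 138)]
156 [(15, 152, 144), (14, 154, 131), (15, 152, 131), (15, 153, 133), (15, 152, 134), (14, 152, 136)]
162 [(16, 148, 193), (16, 147, 192), (16, 147, 187), (16, 148, 191), (16, 146, 190), (16, 147, 193)]
168 [(16, 147, 191), (16, 147, 194), (16, 149, 194), (16, 146, 188), (16, 148, 190), (16, 145, 188)]
174 [(16, 148, 191), (16, 148, 188), (16, 147, 194), (16, 149, 194), (16, 147, 191), (16, 146, 188)]
180 [(16, 145, 206), (16, 148, 193), (16, 147, 185), (16, 148, 190), (16, 146, 194), (16, 147, 194)]
186 [(16, 144, 206), (15, 151, 160), (14, 148, 105), (14, 150, 100), (15, 153, 137), (16, 144, 195)]
192 [(16, 143, 211), (15, 151, 155), (14, 153, 122), (14, 154, 101), (15, 151, 105), (16, 149, 187)]
198 [(17, 143, 214), (16, 144, 206), (34, 12, 150), (19, 29, 152), (16, 144
[... 976 characters left out ...]
9), (15, 220, 198), (15, 219, 193)]
264 [(15, 220, 181), (15, 219, 190), (15, 221, 188), (15, 218, 199), (15, 220, 198), (15, 221, 193)]
270 [(15, 220, 187), (19, 207, 240), (20, 210, 240), (19, 211, 240), (20, 210, 240), (17, 214, 219)]
276 [(19, 210, 240), (19, 211, 240), (19, 210, 240), (19, 211, 240), (19, 210, 240), (19, 211, 240)]
282 [(19, 211, 240), (19, 211, 240), (19, 213, 240), (19, 210, 240), (19, 210, 240), (19, 211, 240)]
288 [(19, 210, 240), (19, 209, 240), (19, 211, 240), (19, 210, 240), (19, 211, 240), (19, 210, 240)]
294 [(19, 210, 240), (19, 211, 240), (19, 211, 240), (19, 211, 240), (19, 211, 240), (19, 211, 240)]
[[224.11694097 143.61368915]
 [229.93279293 168.73430071]]
```

```bash
cat >> h.py <<'E'
def tp(c,px,x):
    """pixel -> tool coords (mm) on plane tool-x = x [m]"""
    T=np.array(c["T_tool_cam"]); d=T[:3,:3]@np.linalg.inv(c["camera_matrix"])@[*px,1]; return np.round((T[:3,3]+d*(x-T[0,3])/d[0])*1000,1)
def tpx(c,P):
    T=np.array(c["T_tool_cam"]); q=c["camera_matrix"]@(T[:3,:3].T@(np.array(P)-T[:3,3])); return np.round(q[:2]/q[2],1)
E
python3 - <<'E'
from h import *; import pickle
o,c,s,t=pickle.load(open("w10.pkl","rb")); hs=cv2.cvtColor(c["frame"],cv2.COLOR_RGB2HSV)
for x in(-.004,-.007,-.010): print("top at",x,tp(c,(316.5,282.5),x),"collar edge+y (row226)",tp(c,(317,226),x+.042),"shank@200",tp(c,(317,200),x+.100))
for x in(-.004,-.007,-.010):
  for y in(0,.0015,.003): print(x,y,"top c",tpx(c,[x,y,.001]),"collar +y edge",tpx(c,[x+.042,y+.01,.001]),"collar top edge",tpx(c,[x+.038,y+.01,.001]),"tip+",tpx(c,[x+.117,y+.0025,.001]))
st=(hs[:,:,1]<60)&(hs[:,:,2]>100)
for r in range(190,236,2):
    k=np.nonzero(st[r,285:350])[0]+285; print(r,(k.min(),k.max(),len(k)) if len(k) else None,end=" ")
b=(hs[:,:,0]<24)&(hs[:,:,1]>200)&(hs[:,:,2]>150)
print(); print([(r,*(np.nonzero(b[r,285:350])[0][[0,-1]]+285)) for r in range(234,306,6) if b[r,285:350].any()])
E
```

```text
top at -0.004 [-4.  -0.3  1.2] collar edge+y (row226) [38.   8.2  1.5] shank@200 [96.   5.5  1.5]
top at -0.007 [-7.   1.5  1.2] collar edge+y (row226) [35.   9.3  1.5] shank@200 [93.   6.4  1.5]
top at -0.01 [-10.    3.3   1.3] collar edge+y (row226) [32.  10.4  1.5] shank@200 [90.   7.3  1.5]
-0.004 0 top c [315.9 281.9] collar +y edge [316.1 222.7] collar top edge [316.1 225.4] tip+ [316.4 197.6]
-0.004 0.0015 top c [315.9 278.6] collar +y edge [316.1 220. ] collar top edge [316.1 222.6] tip+ [316.4 195.6]
-0.004 0.003 top c [315.9 275.3] collar +y edge [316.1 217.3] collar top edge [316.1 219.9] tip+ [316.4 193.7]
-0.007 0 top c [315.9 285.9] collar +y edge [316.1 224.7] collar top edge [316.1 227.5] tip+ [316.4 198.7]
-0.007 0.0015 top c [315.9 282.5] collar +y edge [316.1 222. ] collar top edge [316.1 224.7] tip+ [316.4 196.7]
-0.007 0.003 top c [315.9 279.1] collar +y edge [316.1 219.2] collar top edge [316.1 221.9] tip+ [316.4 194.8]
-0.01 0 top c [315.9 290.1] collar +y edge [316.1 226.8] collar top edge [316.1 229.7] tip+ [316.3 199.8]
-0.01 0.0015 top c [315.9 286.6] colla
[... 704 characters left out ...]
, np.int64(323), 16) 224 (np.int64(308), np.int64(324), 17) 226 (np.int64(306), np.int64(326), 21) 228 (np.int64(304), np.int64(329), 26) 230 (np.int64(302), np.int64(331), 30) 232 (np.int64(300), np.int64(332), 22) 234 (np.int64(299), np.int64(333), 17) 
[(234, np.int64(309), np.int64(324)), (240, np.int64(304), np.int64(329)), (246, np.int64(303), np.int64(330)), (252, np.int64(302), np.int64(331)), (258, np.int64(302), np.int64(330)), (264, np.int64(301), np.int64(332)), (270, np.int64(300), np.int64(333)), (276, np.int64(299), np.int64(334)), (282, np.int64(299), np.int64(335)), (288, np.int64(299), np.int64(335)), (294, np.int64(303), np.int64(331)), (300, np.int64(316), np.int64(317))]
```

The pin is held upright: its tip is at tool offset y≈+1.2 mm, z≈+0.8 mm, and the collar is about 34.5 mm below the TCP. I carry it over the bushing.

>>> step_arm(increments=[[[0,1,0.8,0,0.05],[0,2.2,1.8,0,0.05],[0,3.4,2.8,0,0.05],[0,4.6,3.8,0,0.05],[0,5.5,4.5,0,0.05]]])

```text
t: 15.45
position: [0.561, 0.0292, 0.2285]
tool_rot: [-0.029, 0.707, 0.03, 0.706]
wrist_force: [0.9, -0.8, -1.8]
gripper_width: 0.0144
```

>>> step_arm(increments=[[[0,0.4,0.3,0,0.05],[0,0.66,0.5,0,0.05],[0,0.66,0.5,0,0.05],[0,0.66,0.5,0,0.05],[0,0.66,0.5,0,0.05]]])

```text
t: 15.95
position: [0.572, 0.0465, 0.2293]
tool_rot: [-0.029, 0.707, 0.028, 0.706]
wrist_force: [0.3, 0.4, -1.4]
gripper_width: 0.0144
```

```bash
python3 - <<'E'
from h import *; import pickle
from bench import robot
o=robot.get_obs(); c=robot.read_camera("wrist"); s=robot.read_camera("scene"); pickle.dump((o,c,s),open("w11.pkl","wb")); plan([.5719,.0481,.2],5)
hs=cv2.cvtColor(c["frame"],cv2.COLOR_RGB2HSV)
cv2.imwrite("pics/w11.png",cv2.resize(c["frame"][100:260,240:400],(600,600),interpolation=cv2.INTER_NEAREST)[:,:,::-1])
xw=o["position"][2]-.08
br=(hs[:,:,0]>14)&(hs[:,:,0]<30)&(hs[:,:,1]>100)&(hs[:,:,2]>100)
for r in range(140,232,3):
    k=np.nonzero(br[r,270:360])[0]+270; st=np.nonzero(((hs[r,:,1]<60)&(hs[r,:,2]>100))[270:360])[0]+270
    print(r,(k.min(),k.max()) if len(k) else None,(st.min(),st.max()) if len(st) else None,hs[r,300:336:4,2].tolist())
E
```

```text
t 16.05 pos [0.5723 0.0466 0.2295] down [-0. -0. -1.] jaw 4.6 q6 -0.07 F [ 0.2 -0.5 -0.9] w 0.0144
shift [ 0.983  0.051 -0.009] twist -0.4
140 None (np.int64(270), np.int64(359)) [175, 136, 147, 146, 175, 188, 187, 161, 174]
143 None (np.int64(270), np.int64(359)) [174, 135, 146, 146, 181, 189, 188, 162, 174]
146 None (np.int64(270), np.int64(359)) [173, 134, 146, 146, 189, 188, 188, 162, 204]
149 None (np.int64(270), np.int64(359)) [173, 132, 145, 174, 187, 188, 188, 162, 217]
152 None (np.int64(270), np.int64(359)) [173, 163, 186, 185, 186, 188, 189, 163, 216]
155 None (np.int64(270), np.int64(359)) [172, 162, 188, 186, 186, 189, 190, 187, 216]
158 None (np.int64(270), np.int64(359)) [177, 153, 188, 188, 187, 189, 189, 136, 222]
161 (np.int64(329), np.int64(329)) (np.int64(270), np.int64(359)) [174, 151, 188, 187, 187, 188, 187, 142, 219]
164 (np.int64(303), np.int64(329)) (np.int64(270), np.int64(359)) [172, 154, 187, 187, 188, 188, 187, 159, 214]
167 (np.int64(300), np.int64(332)) (np.int64(270), np.int64(359)) [146, 146, 176, 174, 173, 172, 170, 138, 144]
170 (np.int64(299), np.
[... 1394 characters left out ...]
9, 219, 219]
209 None (np.int64(309), np.int64(322)) [103, 104, 104, 128, 140, 137, 104, 104, 104]
212 None (np.int64(309), np.int64(322)) [104, 104, 105, 128, 141, 138, 136, 139, 139]
215 None (np.int64(308), np.int64(323)) [104, 103, 105, 129, 142, 138, 134, 140, 139]
218 None (np.int64(308), np.int64(323)) [104, 104, 107, 129, 142, 139, 133, 139, 139]
221 None (np.int64(308), np.int64(323)) [103, 104, 109, 130, 142, 139, 133, 139, 139]
224 None (np.int64(308), np.int64(324)) [104, 103, 111, 133, 139, 140, 129, 139, 140]
227 None (np.int64(305), np.int64(327)) [104, 111, 141, 183, 201, 191, 153, 139, 139]
230 None (np.int64(302), np.int64(331)) [110, 164, 201, 202, 196, 200, 201, 183, 139]
```

```bash
python3 - <<'E'
from h import *; import pickle
o,c,s=pickle.load(open("w11.pkl","rb")); z=o["position"][2]
for dz in(0,):
    xw=z-.08+dz
    print("bore",tp(c,(316,185.8),xw),"face near/far edges",tp(c,(316,171),xw),tp(c,(316,204),xw),"cols",tp(c,(298.7,190),xw),tp(c,(332.7,190),xw))
for xt in(.107,.109,.111): print("tip far edge",tp(c,(316,196.3),xt), "shank cols r209",tp(c,(308.6,209),xt-.03),tp(c,(322.9,209),xt-.03))
hs=cv2.cvtColor(c["frame"],cv2.COLOR_RGB2HSV)
print(hs[186,304:330,2].tolist()); print(hs[198,304:330,2].tolist()); print(hs[174:204,316,2].tolist())
E
```

```text
bore [149.3   2.8   0.6] face near/far edges [149.3  15.7   0.6] [149.3 -13.5   0.6] cols [149.3  -0.9 -14.3] [149.3  -0.9  15. ]
tip far edge [107.    5.2   0.7] shank cols r209 [77.   5.  -3.9] [77.   5.   5.3]
tip far edge [109.    4.6   0.7] shank cols r209 [79.   4.4 -4. ] [79.   4.4  5.3]
tip far edge [111.    4.    0.7] shank cols r209 [81.   3.7 -4. ] [81.   3.7  5.3]
[206, 206, 205, 189, 176, 152, 120, 104, 116, 144, 158, 161, 160, 155, 151, 147, 126, 106, 104, 158, 174, 188, 199, 203, 205, 208]
[205, 204, 204, 204, 205, 205, 201, 183, 146, 128, 132, 136, 139, 139, 139, 155, 187, 203, 206, 206, 206, 205, 203, 203, 204, 207]
[207, 207, 207, 203, 184, 143, 114, 111, 134, 142, 150, 161, 160, 138, 117, 143, 143, 142, 148, 178, 203, 203, 198, 173, 139, 139, 139, 139, 140, 139]
```

View pics/w11.png

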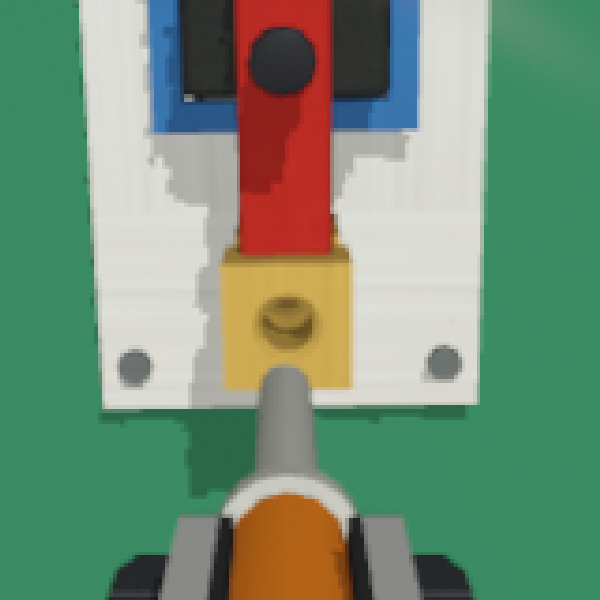

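The tip at crop (287,368) stands just in front of the bore at crop (287,322), and their columns agree. In tool coordinates the tip is within 1 mm of the bore. That was the 12th and last picture, so I lower in stages and watch the force.

>>> step_arm(increments=[[[0.3,-0.01,0,0,0.05],[0.7,-0.01,0,0,0.05],[1.05,-0.01,0,0,0.05],[1.05,-0.01,0,0,0.05],[1.05,-0.01,0,0,0.05]]])

```text
t: 16.55
position: [0.5725, 0.0475, 0.1969]
tool_rot: [-0.029, 0.707, 0.029, 0.706]
wrist_force: [0.3, -0.1, -1.2]
gripper_width: 0.0143
```

```bash
python3 - <<'E'
from h import *; import pickle
from bench import robot
plan([.5719,.0481,.2],5)
o=robot.get_obs(); c=robot.read_camera("wrist"); pickle.dump((o,c),open("w12.pkl","wb")); z=o["position"][2]
hs=cv2.cvtColor(c["frame"],cv2.COLOR_RGB2HSV); xw=z-.08
for r in range(168,222,2): print(r,hs[r,290:344:3,2].tolist())
for r in range(170,222,8): print(r,tp(c,(316,r),xw))
E
```

```text
t 16.55 pos [0.5725 0.0475 0.1969] down [-0.002  0.    -1.   ] jaw 4.7 q6 -0.07 F [ 0.3 -0.1 -1.2] w 0.0143
shift [-0.103  0.023 -0.017] twist -0.3
168 [218, 174, 173, 173, 150, 186, 186, 186, 185, 185, 187, 186, 185, 143, 212, 218, 218, 219]
170 [217, 172, 173, 172, 154, 186, 186, 185, 186, 186, 187, 186, 186, 164, 215, 218, 217, 217]
172 [218, 181, 174, 173, 155, 186, 185, 185, 185, 187, 187, 186, 186, 160, 208, 219, 219, 219]
174 [218, 193, 174, 144, 146, 186, 186, 186, 187, 186, 187, 188, 187, 146, 144, 216, 220, 220]
176 [218, 183, 165, 143, 137, 166, 164, 164, 163, 162, 162, 161, 161, 144, 143, 206, 219, 219]
178 [194, 173, 155, 141, 144, 142, 143, 143, 142, 144, 143, 145, 146, 147, 149, 195, 218, 219]
180 [193, 173, 193, 196, 200, 202, 205, 205, 207, 206, 206, 205, 204, 204, 207, 210, 219, 218]
182 [190, 176, 201, 204, 205, 205, 206, 204, 207, 205, 206, 205, 204, 205, 206, 210, 222, 222]
184 [178, 174, 200, 204, 205, 204, 206, 204, 207, 205, 205, 205, 204, 204, 206, 209, 216, 216]
186 [169, 169, 198, 204, 204, 204, 205, 204, 207, 205, 205, 205, 204, 204, 206, 209, 217, 217]
18
[... 1080 characters left out ...]
6, 123, 134, 140, 135, 185, 204, 203, 205, 211, 220, 220]
212 [172, 171, 183, 204, 204, 167, 137, 124, 134, 141, 138, 166, 204, 203, 205, 208, 214, 213]
214 [173, 172, 181, 204, 203, 158, 137, 124, 134, 141, 137, 148, 204, 203, 204, 209, 216, 215]
216 [174, 174, 180, 203, 202, 160, 132, 125, 134, 142, 138, 151, 206, 206, 206, 210, 216, 216]
218 [168, 167, 167, 167, 167, 166, 135, 125, 135, 141, 138, 133, 203, 202, 201, 200, 200, 199]
220 [102, 102, 103, 103, 103, 102, 107, 126, 135, 141, 138, 122, 102, 103, 102, 103, 102, 103]
170 [116.9  22.8   0.7]
178 [116.9  16.7   0.7]
186 [116.9  10.5   0.7]
194 [116.9   4.2   0.7]
202 [116.9  -2.1   0.7]
210 [116.9  -8.6   0.7]
218 [116.9 -15.1   0.7]
```

>>> step_arm(increments=[[[0,-0.04,0,0,0.05],[0.1,-0.04,0,0,0.05],[0.3,-0.04,0,0,0.05],[0.5,-0.04,0,0,0.05],[0.5,-0.04,0,0,0.05]]])

```text
t: 17.1
position: [0.5721, 0.0463, 0.1816]
tool_rot: [-0.029, 0.707, 0.029, 0.706]
wrist_force: [-0.6, 1.0, -1.0]
gripper_width: 0.0146
```

>>> step_arm(increments=[[[0.15,0,0,0,0.05],[0.3,0,0,0,0.05],[0.45,0,0,0,0.05],[0.45,0,0,0,0.05]]])

```text
t: 17.5
position: [0.5726, 0.0462, 0.1684]
tool_rot: [-0.029, 0.707, 0.029, 0.706]
wrist_force: [0.2, 0.4, -1.1]
gripper_width: 0.0142
```

>>> step_arm(increments=[[[0.2,0,0,0,0.05],[0.4,0,0,0,0.05],[0.6,0,0,0,0.05],[0.8,0,0,0,0.05],[0.8,0,0,0,0.05]]])

```text
t: 18.0
position: [0.5725, 0.0462, 0.1441]
tool_rot: [-0.029, 0.707, 0.029, 0.706]
wrist_force: [-0.7, 1.5, -1.0]
gripper_width: 0.0142
```

>>> step_arm(increments=[[[0.15,0,0,0,0.05],[0.3,0,0,0,0.05],[0.4,0,0,0,0.05],[0.4,0,0,0,0.05]]])

```text
t: 18.4
position: [0.5726, 0.0463, 0.1327]
tool_rot: [-0.029, 0.707, 0.029, 0.706]
wrist_force: [-1.8, 1.3, -2.8]
gripper_width: 0.0141
```

```bash
python3 - <<'E'
from h import *; import pickle
from bench import robot
plan([.5719,.0481,.1245],5)
o=robot.get_obs(); c=robot.read_camera("wrist"); s=robot.read_camera("scene"); t=robot.read_camera("top"); pickle.dump((o,c,s,t),open("w13.pkl","wb"))
hs=cv2.cvtColor(c["frame"],cv2.COLOR_RGB2HSV)
for r in range(196,250,2): print(r,hs[r,316].tolist(),hs[r,300].tolist())
for x in (-.005,-.008): print("collar +y edge underside/top",tpx(c,[x+.042,.011,.001]),tpx(c,[x+.038,.011,.001]),"shank meets bushing, collar 4/10/16", [tpx(c,[x+.042+d,.006,.001])[1] for d in(.004,.01,.016)])
E
```

```text
t 18.4 pos [0.5726 0.0463 0.1327] down [-0.001  0.    -1.   ] jaw 4.7 q6 -0.07 F [-1.8  1.3 -2.8] w 0.0141
shift [ 0.273  0.061 -0.019] twist -0.3
196 [3, 203, 173] [2, 203, 175]
198 [21, 163, 141] [21, 160, 143]
200 [21, 162, 143] [21, 162, 142]
202 [21, 157, 184] [21, 158, 177]
204 [22, 152, 205] [22, 153, 203]
206 [22, 153, 205] [22, 153, 203]
208 [22, 153, 205] [22, 153, 203]
210 [22, 153, 205] [21, 153, 203]
212 [22, 153, 205] [22, 152, 203]
214 [21, 158, 181] [22, 153, 203]
216 [19, 112, 125] [22, 152, 203]
218 [35, 13, 117] [22, 153, 202]
220 [34, 13, 141] [22, 153, 202]
222 [38, 14, 141] [22, 153, 203]
224 [35, 11, 137] [22, 153, 202]
226 [34, 11, 169] [22, 154, 199]
228 [33, 12, 198] [22, 153, 200]
230 [18, 29, 192] [22, 144, 196]
232 [15, 223, 175] [20, 70, 143]
234 [15, 223, 174] [30, 11, 169]
236 [15, 223, 175] [30, 11, 188]
238 [15, 223, 175] [120, 8, 32]
240 [15, 223, 175] [120, 8, 34]
242 [15, 226, 175] [0, 0, 31]
244 [15, 224, 175] [105, 16, 32]
246 [15, 225, 176] [90, 9, 29]
248 [15, 223, 176] [120, 9, 30]
collar +y edge underside/top [316.1 221.6] [316.1 224.3] shank meets bushing, collar 4/10/16 [np.float64(227.8), np.float64(223.9), np.float64(220.2)]
collar +y edge underside/top [316.1 223.6] [316.1 226.4] shank meets bushing, collar 4/10/16 [np.float64(229.9), np.float64(225.8), np.float64(222.0)]
```

>>> step_arm(increments=[[[0.1,0,0,0,0.05],[0.2,0,0,0,0.05],[0.27,0,0,0,0.05],[0.27,0,0,0,0.05],[0.27,0,0,0,0.05]]])

```text
t: 19.05
position: [0.5726, 0.0464, 0.1248]
tool_rot: [-0.029, 0.707, 0.029, 0.706]
wrist_force: [-3.1, 2.0, -2.3]
gripper_width: 0.0144
```

```bash
python3 - <<'E'
from h import *; import pickle
from bench import robot
plan([.5719,.0481,.1245],5)
o=robot.get_obs(); c=robot.read_camera("wrist"); s=robot.read_camera("scene"); t=robot.read_camera("top"); pickle.dump((o,c,s,t),open("w14.pkl","wb"))
hs=cv2.cvtColor(c["frame"],cv2.COLOR_RGB2HSV)
br=(hs[:,:,0]>17)&(hs[:,:,0]<30)&(hs[:,:,1]>120)&(hs[:,:,2]>185)
for r in range(200,240,3):
    k=np.nonzero(br[r,260:380])[0]+260; st=np.nonzero(((hs[r,:,1]<40)&(hs[r,:,2]>95))[296:338])[0]+296
    print(r,(k.min(),k.max()) if len(k) else None,(st.min(),st.max()) if len(st) else None)
print(hs[204:234,316].tolist())
# scene view: along pin axis
P=lambda z:[.5732-.0026,.049-.002,z]
e=proj(s,[P(.127),P(.095),P(.09),P(.08),P(.056),P(.035)]); print(np.round(e,1).tolist())
hs=cv2.cvtColor(s["frame"],cv2.COLOR_RGB2HSV); u=int(e[2][0])
for r in range(int(e[0][1])-2,int(e[5][1])+3): print(r,[tuple(v) for v in hs[r,u-4:u+6].tolist()])
E
```

```text
t 19.05 pos [0.5726 0.0464 0.1248] down [-0.001  0.    -1.   ] jaw 4.7 q6 -0.07 F [-3.1  2.  -2.3] w 0.0144
shift [ 0.011  0.06  -0.02 ] twist -0.3
200 None None
203 None None
206 (np.int64(334), np.int64(340)) None
209 (np.int64(287), np.int64(341)) None
212 (np.int64(287), np.int64(341)) None
215 (np.int64(287), np.int64(341)) None
218 (np.int64(288), np.int64(340)) None
221 (np.int64(288), np.int64(341)) None
224 (np.int64(288), np.int64(341)) (np.int64(308), np.int64(321))
227 (np.int64(288), np.int64(340)) (np.int64(305), np.int64(327))
230 (np.int64(288), np.int64(341)) (np.int64(302), np.int64(330))
233 (np.int64(288), np.int64(340)) (np.int64(300), np.int64(332))
236 (np.int64(288), np.int64(340)) (np.int64(299), np.int64(333))
239 None (np.int64(296), np.int64(337))
[[20, 161, 144], [21, 163, 149], [21, 158, 178], [22, 153, 205], [22, 154, 205], [22, 154, 205], [22, 154, 205], [22, 154, 204], [22, 154, 205], [22, 154, 205], [22, 154, 205], [22, 154, 204], [22, 155, 205], [22, 154, 204], [22, 156, 194], [21, 160, 159], [21, 147, 139], [21, 74, 113], [35, 13, 115], [34, 13, 14
[... 4111 characters left out ...]
206, 141), (20, 207, 142), (21, 201, 142)]
197 [(20, 205, 127), (21, 202, 116), (21, 204, 120), (21, 204, 135), (21, 211, 139), (20, 202, 140), (20, 197, 140), (20, 200, 140), (21, 226, 139), (20, 159, 152)]
198 [(21, 212, 149), (21, 213, 122), (20, 200, 120), (20, 213, 134), (20, 204, 139), (21, 200, 140), (21, 202, 140), (21, 200, 148), (20, 205, 164), (20, 209, 166)]
199 [(21, 214, 163), (21, 212, 142), (20, 206, 125), (21, 205, 139), (21, 201, 141), (19, 127, 137), (20, 158, 123), (20, 199, 151), (20, 203, 167), (21, 208, 221)]
200 [(21, 208, 167), (21, 218, 146), (20, 169, 125), (21, 116, 127), (22, 45, 124), (25, 24, 118), (19, 114, 110), (21, 209, 193), (21, 204, 230), (21, 209, 231)]
```

The TCP is at z≈.1248, which puts the collar at about .090, 10 mm above the bushing. Lateral forces are small and push the lever towards its stop. I let it settle, do a final check, and hand in.

>>> step_arm(increments=[[[0,0,0,0,0.05],[0,0,0,0,0.05],[0,0,0,0,0.05],[0,0,0,0,0.05]]])

```text
t: 19.6
position: [0.5727, 0.0463, 0.125]
tool_rot: [-0.029, 0.707, 0.029, 0.706]
wrist_force: [-3.3, 2.8, -3.9]
gripper_width: 0.0146
```

```bash
python3 - <<'E'
from h import *; import pickle
from bench import robot
plan([.5719,.0481,.1245],5)
t=robot.read_camera("top")["frame"]; t0=pickle.load(open("c0.pkl","rb"))["top"]["frame"]
for n,(x0,y0,x1,y1) in dict(pan=(150,162,198,208),crucible=(376,124,408,156),caliper=(284,97,312,168)).items(): print(n,"mean diff",round(float(cv2.absdiff(t,t0)[y0:y1,x0:x1].mean()),2))
print(robot.close_job())
E
```

```text
t 19.6 pos [0.5727 0.0463 0.125 ] down [-0.001  0.    -1.   ] jaw 4.7 q6 -0.07 F [-3.3  2.8 -3.9] w 0.0146
shift [ 0.015  0.062 -0.021] twist -0.3
pan mean diff 7.31
crucible mean diff 7.5
caliper mean diff 10.95
the job is handed in; nothing more can be done
None
```

The job is handed in at about 19.6 s. The black block is in the pocket, the lever is shut, and the pin is held through both bushings. The system reported no verdict.

- **Block:** it was lowered until it met the pocket floor at 4.6 N, and both the wrist and scene views then showed it inside the blue frame.
- **Lever:** I pushed it until the force rose to 9 N with no further movement, which I took as the stop. The upper bore then appeared within 1.5 pixels of where the base bushing's position predicted it.
- **Pin:** it went down both bores with no more than about 4 N of side load. It is held upright with the 50 N grip setting, and the fingers are 14.6 mm apart.
- **Pin height:** from the arm position, the collar is about 10 mm above the lever's bushing and the tip about 20 mm into the base bushing. I estimate ±2–3 mm on both. I could not confirm the gap independently, because the gripper hid it in the scene view.

**Checks that disagreed:**
- The top camera read positions 2–3 mm off from the wrist camera, so I used the wrist values for every fit.
- The final top-image comparison was inconclusive. It gave an average difference of 7–11 grey levels around the pan, crucible and caliper, possibly from lighting or shadow. The arm was never taken to any of them, and no unexpected contact force appeared.
- A steady side load of about 4 N remained on the pin at hand-in, in the direction that keeps the lever shut.

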